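Load the sample station: tubes into clips, tip boxes on rollers, start

ROBOT

A 6-joint arm with a two-finger parallel gripper is mounted at the origin on the work surface. World frame = base frame: x ahead of the robot, y to its left, z up, the work surface at z = 0. Lengths are in m, angles in rad, forces in N, time in s.
With the tool pointing down it reaches from about 0.3 to 0.825 m from the base axis. Payload 5.4 kg.
Tool frame: the origin (TCP) lies midway between the tips of the shut fingers; the grasp point (between the pads) lies 19 mm behind it (manip.grip_depth is the distance from the TCP to the grasp point, in m); z points along the fingers, y is the direction in which the jaws open and shut (so a half turn about z gives the same grasp; the last joint's range is limited). The gripper opens to 92 mm and grips with 3 to 60 N. Pads are 20 mm wide; open, the fingers measure 128 mm over their backs; the gripper's body (75 mm by 189 mm) begins 69 mm behind the grasp point.
Start: joints at [-1.524, 0.158, 1.597, -0, 1.386, -0.21], TCP at [0.146, -0.556, 0.215] pointing down, gripper open.
Joint ranges: [-2.91, 2.91], [-0.94, 2.29], [0.18, 2.7], [-1.29, 4.43], [0.17, 2.64], [-3, 3]. Speed limits (rad/s): [2.57, 2.57, 3.14, 3.14, 3.14, 3.14].

INTERFACE

Orientations are given as a rotation vector (axis times angle).
In Python, from workcell import get_state, optics, order, manip gives the robot as it stands.
- The arm moves only by the tool servo_tool, never from a script. Its argument "commands" is a list of rows, each a list of 7 numbers: the shift along the tool's x, y, z in cm, then the turn, a rotation vector about the tool's x, y, z in degrees, then the opening, from 0 (shut) to 1 (fully open). In form: [[x, y, z, wx, wy, wz, hand], ...]. A call has 1 to 8 rows; each row shifts and turns the commanded pose from where the row before left it, along the tool's axes as they then stand; what a row does not reach is not made up. A row lasts 1/8 s, in which the tool goes at most 62.5 mm and 10.7 degrees, less where a joint would pass 70% of its speed; a pose out of reach is approached as far as the arm can. A call with a gripper value outside its range is refused whole. The fingers move at their own pace and stop on an object; the grip force is fixed at half the most. Time passes only in rows, so rows that do not move let the fingers close. It gives the time, the measured TCP pose, the force and the opening at its end, in the units of the state.
- get_state(): the state, without advancing time (a new reading comes with each control period).
- optics.get_image(name): name is "side" or "top" or "wrist"; returns the picture (480x640x3 uint8, blue, green, red); there is no depth.
- optics.camera_model(name): a dict with "vfov" (degrees; the focal length in pixels is half the picture's height over the tangent of half this angle, whatever the lens; pixels are square), "cx", "cy" (the principal point, pixels), "rvec" (rotation vector, rad) and "tvec" (3), from world to camera coordinates, as OpenCV has them; the wrist camera has in their place "T_tool_cam" (4x4, takes a point from camera to tool coordinates, whose origin is the TCP and whose axes are the flange's). Camera axes: x right, y down, z forward; pixel columns grow to the right and rows downward; lengths in m; the calibration is good to about 2 mm. A picture is of the moment at which its call begins: read the wrist's pose just before it. camera_model takes no time and is no camera call.
- order.job_done(): hands the job in, once; it reports no verdict.
The state is a dict: "time_s": time; "joint_positions": joint angles; "joint_velocities": joint speeds; "tau": joint torques, N m; "tool_pos": TCP position; "ee_rot": TCP orientation; "force": force on the tool from outside, world axes, zero at the start; "wrist_torque": the same for the moment, N m; "width": opening from 0.0 (shut) to 1.0 (fully open).
Only numpy, scipy, OpenCV 4.12 (cv2) and the standard library are available. Lean on these libraries where they do the work, as an engineer would, in place of code of your own. Each camera call takes 0.05 s, during which the arm holds its last target. There are 200 camera calls.

TASK

Get this sample station ready for its next run: take the spent, lidless tip box off the roller lane and stand it in the steel return tray, press every sample tube lying on the bench down sideways into a pair of spring clips on the rack, one to a pair, until it snaps fully home, and put every full tip box, upright and lengthwise, on the roller lane so that it rolls down to the stop or up against the box in front. Only when all that is loaded, throw the start lever fully away from you. Leave the other things on the bench where they are.

Things in the scene. Friction and masses are not known exactly. Their poses are not given: they have to be found in the camera images.
- rack: clip rack, fixed: a 130 x 225 mm base plate, 12 mm thick, carrying two parallel bars that run along its y, each 10 mm wide, centred 34 mm either side of its middle, tops 57 mm above the bench; between the bars (58 mm) is free space. Four pairs of sprung steel clips stand on the bars, 55 mm apart, open upward, tips 80 mm above the bench. Origin: centre of its underside. A tube lies across both bars, along the rack's x.
- clip0 (a point): place 0 of the rack: the point midway between its two clips where the centre of a tube lies when fully home (65 mm above the bench). x runs along the tube. The clips' round beads are 12 mm apart at rest, 5 mm above this point; a tube pressed straight down forces them apart with about 10 to 20 N in all and snaps down onto the bars. A tube merely resting on the clips is 10 mm or more too high.
- clip1 (a point): place 1 of the rack: the point midway between its two clips where the centre of a tube lies when fully home (65 mm above the bench). x runs along the tube. The clips' round beads are 12 mm apart at rest, 5 mm above this point; a tube pressed straight down forces them apart with about 10 to 20 N in all and snaps down onto the bars. A tube merely resting on the clips is 10 mm or more too high.
- clip2 (a point): place 2 of the rack: the point midway between its two clips where the centre of a tube lies when fully home (65 mm above the bench). x runs along the tube. The clips' round beads are 12 mm apart at rest, 5 mm above this point; a tube pressed straight down forces them apart with about 10 to 20 N in all and snaps down onto the bars. A tube merely resting on the clips is 10 mm or more too high.
- clip3 (a point): place 3 of the rack: the point midway between its two clips where the centre of a tube lies when fully home (65 mm above the bench). x runs along the tube. The clips' round beads are 12 mm apart at rest, 5 mm above this point; a tube pressed straight down forces them apart with about 10 to 20 N in all and snaps down onto the bars. A tube merely resting on the clips is 10 mm or more too high.
- tube0: closed sample tube, 35 g, may be absent: round white barrel 16 mm across and 92 mm long, with a blue six-sided cap (20 mm over flats, 16 mm long) at +x and a white six-sided foot (12 mm long) at -x; 120 mm long in all. Lies on the bench on its flats. Origin: middle of the barrel, on its axis (10 mm above the bench as it lies); x runs along it. Clips fit only the barrel: cap and foot must stay outside the two bars, which leaves 7 mm to spare each way. Either way round will do.
- tube1: closed sample tube, 35 g, may be absent: round white barrel 16 mm across and 92 mm long, with a blue six-sided cap (20 mm over flats, 16 mm long) at +x and a white six-sided foot (12 mm long) at -x; 120 mm long in all. Lies on the bench on its flats. Origin: middle of the barrel, on its axis (10 mm above the bench as it lies); x runs along it. Clips fit only the barrel: cap and foot must stay outside the two bars, which leaves 7 mm to spare each way. Either way round will do.
- tube2: closed sample tube, 35 g, may be absent: round white barrel 16 mm across and 92 mm long, with a blue six-sided cap (20 mm over flats, 16 mm long) at +x and a white six-sided foot (12 mm long) at -x; 120 mm long in all. Lies on the bench on its flats. Origin: middle of the barrel, on its axis (10 mm above the bench as it lies); x runs along it. Clips fit only the barrel: cap and foot must stay outside the two bars, which leaves 7 mm to spare each way. Either way round will do.
- tube3: closed sample tube, 35 g, may be absent: round white barrel 16 mm across and 92 mm long, with a blue six-sided cap (20 mm over flats, 16 mm long) at +x and a white six-sided foot (12 mm long) at -x; 120 mm long in all. Lies on the bench on its flats. Origin: middle of the barrel, on its axis (10 mm above the bench as it lies); x runs along it. Clips fit only the barrel: cap and foot must stay outside the two bars, which leaves 7 mm to spare each way. Either way round will do.
- box0: full, closed pipette-tip box with a grey lid, may be absent: 85 (x) x 60 (y) x 60 mm (z), 110 to 225 g. Origin: centre of its underside.
- box1: full, closed pipette-tip box with a grey lid, may be absent: 85 (x) x 60 (y) x 60 mm (z), 110 to 225 g. Origin: centre of its underside.
- empty: spent tip box, open and empty, no lid: 85 (x) x 60 (y) x 45 mm (z), walls 3 mm, 70 g; stands at the lane's stop at the start. Origin: centre of its underside.
- lane: sloped roller lane, fixed, 260 mm long (x) and 88 mm wide, free rollers between two side guides that are 72 mm apart and stand 12 mm above the rollers. The rollers' tops are 50 mm above the bench at its middle and rise towards its +x at 0.12 rad (about 7 degrees). Boxes run down towards -x by themselves, in some 3 s. It holds two boxes lengthwise one behind the other, with 85 mm left over at the top end. Origin: centre of its underside.
- lane_stop (a point): the stop plate at the lane's low end: its inner face, at the height of the rollers' tops, mid-width; 124 mm from the lane's middle. The plate stands 25 mm above the rollers.
- tray: return tray, fixed: open steel tray 115 (x) x 125 (y) mm, 30 mm high, walls and floor about 4 mm. Origin: centre of its underside.
- start (a joint): start lever, rad: 0 leaning back towards the robot (off), 1.0 thrown fully away from the robot (on, its end stop); stays where it is left, moves with about 1 N at its ball.
- start_tip (a point): centre of the lever's black ball (26 mm across), on an 80 mm arm that pivots over the middle of its housing, 22 mm above the bench, about the housing's y; the ball is about 92 mm up and travels 77 mm in +x of the housing.
- start_base: the lever's fixed housing, 70 x 50 mm, 25 mm high. Origin: centre of its underside.
- reagent: bystander, leave alone: blue-capped glass bottle, 54 mm across, 100 mm tall. Origin: centre of its underside.
- beaker: bystander, leave alone: empty glass beaker, 70 mm across, 85 mm tall. Origin: centre of its underside.
- vial: bystander, leave alone: small amber vial, 22 mm across, 42 mm tall. Origin: centre of its underside.
- dishes: bystander, leave alone: stack of round dishes, 80 mm across, 30 mm tall. Origin: centre of its underside.
- jar: bystander, leave alone: white jar, 56 mm across, 70 mm tall. Origin: centre of its underside.
- timer: bystander, leave alone: white bench timer, 50 x 65 x 25 mm. Origin: centre of its underside.

How it is judged:
On the way, in this order (a step that is already met when the one before it is completed fails the run):
1. the spent box stands in the tray, every tube is home in its clips and every full box has run down the lane (x of empty in the frame of tray between -0.055 and 0.055 m and y of empty in the frame of tray between -0.06 and 0.06 m and z of empty in the frame of tray below 0.015 m and angle between each of empty, box0, box1's own z axis and vertical below 0.2 rad and x of tube0 in the frame of rack between -0.012 and 0.012 m and z of tube0 in the frame of rack between 0.0615 and 0.0685 m and angle between the x axis of each of tube0, tube1, tube2, tube3 and the x axis of rack, either way round below 0.1 rad and (y of tube0 in the frame of clip0 between -0.004 and 0.004 m or y of tube0 in the frame of clip1 between -0.004 and 0.004 m or y of tube0 in the frame of clip2 between -0.004 and 0.004 m or y of tube0 in the frame of clip3 between -0.004 and 0.004 m) and x of tube1 in the frame of rack between -0.012 and 0.012 m and z of tube1 in the frame of rack between 0.0615 and 0.0685 m and (y of tube1 in the frame of clip0 between -0.004 and 0.004 m or y of tube1 in the frame of clip1 between -0.004 and 0.004 m or y of tube1 in the frame of clip2 between -0.004 and 0.004 m or y of tube1 in the frame of clip3 between -0.004 and 0.004 m) and x of tube2 in the frame of rack between -0.012 and 0.012 m and z of tube2 in the frame of rack between 0.0615 and 0.0685 m and (y of tube2 in the frame of clip0 between -0.004 and 0.004 m or y of tube2 in the frame of clip1 between -0.004 and 0.004 m or y of tube2 in the frame of clip2 between -0.004 and 0.004 m or y of tube2 in the frame of clip3 between -0.004 and 0.004 m) and x of tube3 in the frame of rack between -0.012 and 0.012 m and z of tube3 in the frame of rack between 0.0615 and 0.0685 m and (y of tube3 in the frame of clip0 between -0.004 and 0.004 m or y of tube3 in the frame of clip1 between -0.004 and 0.004 m or y of tube3 in the frame of clip2 between -0.004 and 0.004 m or y of tube3 in the frame of clip3 between -0.004 and 0.004 m) and x of each of box0, box1 in the frame of lane below 0.016 m and y of box0 in the frame of lane between -0.012 and 0.012 m and z of box0 in the frame of lane between 0.03 and 0.06 m and angle between the x axis of each of box0, box1 and the x axis of lane, either way round below 0.2 rad and y of box1 in the frame of lane between -0.012 and 0.012 m and z of box1 in the frame of lane between 0.03 and 0.06 m and x of any of box0, box1 in the frame of lane below -0.072 m), for 0.2 s.
2. the start lever is thrown (value of joint start above 0.85 rad), for 0.2 s.
At the end, for the whole second after the job is handed in: Spent box upright in the tray; each tube home in a clip pair: within 4 mm across, 3.5 mm high, 12 mm along, 0.1 rad; full boxes upright and lengthwise on the rollers, one within 11 mm of the stop, the other within 14 mm of it in front; lever past 0.85 rad; all at rest (all of step 1 and value of joint start above 0.85 rad and linear speed of each of box0, box1, empty, tube0, tube1, tube2, tube3 below 0.03 m/s); the robot touches nothing.
It fails at once if a bystander is pushed more than 30 mm or knocked over (distance of any of reagent, beaker, vial, dishes, jar, timer from where it was at the start of the episode above 0.03 m or angle between any of reagent, beaker, vial, dishes, jar, timer's own z axis and vertical above 0.5 rad).
Of tube0, tube1, tube2, tube3 only 3 to 4 are there at a start; the rules pass over those that are not, and their reading is None.
Of box0, box1 only 1 to 2 are there at a start; the rules pass over those that are not, and their reading is None.
At some moment in a run one of box0, box1 may be knocked a few centimetres aside while the robot is not near it.
It also fails if it takes over 208 s, if anything falls off the work surface, if the arm or the gripper's body presses on something with over 40 N, if the wrist force passes 120 N, or if a joint passes its speed limit or range.

## Working session

There is one attempt and no reset: what is moved stays moved. The work goes in short steps, Python scripts to look and compute and a tool call to move; the robot and the scene stay as the last step left them, time stands still between calls to the robot, and variables do not carry over. Pictures are saved under pics/ and viewed, about 12 in all and at most 16, crops included, and the job is handed in when it is done.

Besides the shell and the picture viewer there is one more tool, called after "Emit:" by a JSON object that holds its "api" and its "payload". servo_tool: Moves the arm, as the interface text tells. Its arguments: {"type":"object","properties":{"commands":{"type":"array","items":{"type":"array","items":{"type":"number"}}}},"required":["commands"]}

```bash
ls; mkdir -p pics
python3 - <<'E'
from workcell import get_state, optics, order, manip
import cv2
print(get_state()); print([a for a in dir(manip) if a[0]!='_'])
for n in("top","side","wrist"):
    print(n,optics.camera_model(n)); cv2.imwrite(f"pics/{n}0.png",optics.get_image(n))
E
```

```text
pics
{'time_s': 0.0, 'joint_positions': array([-1.52406297e+00,  1.59034751e-01,  1.59820707e+00,  4.14624633e-06,
        1.38617508e+00, -2.10099123e-01]), 'joint_velocities': array([ 0.00065757,  0.00131626, -0.00132806,  0.00136505, -0.00059737,
        0.00125635]), 'tau': array([ 1.24439022e-03, -3.85577738e+01, -3.22105908e+01,  7.01698428e-02,
        3.80614575e-02, -1.36679359e-04]), 'tool_pos': array([ 0.1460127 , -0.55552232,  0.21363954]), 'ee_rot': array([-3.11392193e+00, -4.02089628e-01, -2.40044930e-04]), 'force': array([-0.03831089, -0.02637305, -0.49531279]), 'wrist_torque': array([-0.01348415, -0.02028722,  0.00527026]), 'width': 1.0001838426137188}
['IKError', 'grip_depth']
top {'vfov': 53.90027345332566, 'cx': 315.81781549257136, 'cy': 236.29257693931234, 'rvec': array([ 2.12308425, -2.16661772,  0.18419479]), 'tvec': array([0.02019053, 0.5911343 , 1.10403195])}
side {'vfov': 45.179278521118576, 'cx': 318.3051727944594, 'cy': 241.20537897713507, 'rvec': array([ 1.02945741, -2.33644314,  1.15093416]), 'tvec': array([0.40583333, 0.31654146, 1.04188934])}
wrist {'vfov': 70.39057457696583, 'cx': 317.83529491874634, 'cy': 240.814102339825, 'T_tool_cam': array([[ 2.98095007e-04, -9.58543944e-01, -2.84944587e-01,
         8.18425357e-02],
       [ 9.99999813e-01,  1.33633377e-04,  5.96612445e-04,
         6.27922492e-04],
       [-5.33801139e-04, -2.84944712e-01,  9.58543805e-01,
        -1.70518323e-01],
       [ 0.00000000e+00,  0.00000000e+00,  0.00000000e+00,
         1.00000000e+00]])}
```

View pics/top0.png

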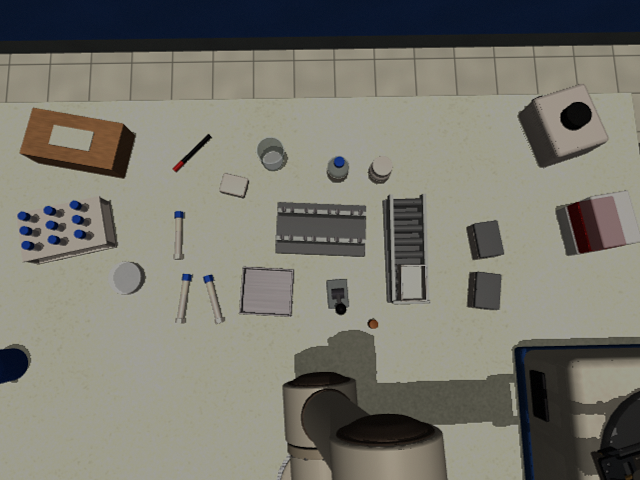

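View pics/side0.png

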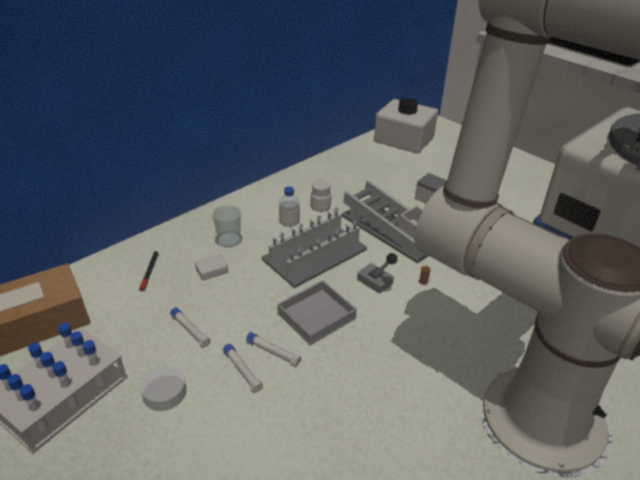

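Top view: three tubes (179,235), (184,298), (213,298); rack (321,229); tray (267,291); lever (338,295); lane (407,248) with the spent box at its near end (412,283); full boxes (485,240), (484,291). Side view agrees. Next I cast rays from these and get enlarged crops.

```bash
cat > h.py <<'E'
import numpy as np, cv2
from scipy.spatial.transform import Rotation as R
from workcell import get_state, optics, order, manip
def cam(n):
    m=optics.camera_model(n); f=240/np.tan(np.radians(m['vfov'])/2)
    K=np.array([[f,0,m['cx']],[0,f,m['cy']],[0,0,1]])
    if n!='wrist': return K,R.from_rotvec(m['rvec']).as_matrix(),m['tvec']
    s=get_state(); T=np.eye(4); T[:3,:3]=R.from_rotvec(s['ee_rot']).as_matrix(); T[:3,3]=s['tool_pos']
    W=np.linalg.inv(T@m['T_tool_cam']); return K,W[:3,:3],W[:3,3]
def ray(C,uv,z=0.):
    K,Rm,t=C; uv=np.atleast_2d(np.float64(uv)); d=np.c_[uv,np.ones(len(uv))]@np.linalg.inv(K).T@Rm; c=-Rm.T@t
    return c+d*((z-c[2])/d[:,2])[:,None]
def proj(C,P):
    K,Rm,t=C; q=(np.atleast_2d(P)@Rm.T+t)@K.T; return q[:,:2]/q[:,2:]
def snap(n,f=None):
    C=cam(n); im=optics.get_image(n)
    if f: cv2.imwrite('pics/'+f,im)
    return C,im
def yaw(): # tool y-axis and x-axis direction in world, deg
    M=R.from_rotvec(get_state()['ee_rot']).as_matrix(); return np.degrees(np.arctan2(M[1,0],M[0,0]))
def move(x,y,z,yw=None):
    """cm shift in tool axes and deg about tool z to bring the TCP to x,y,z (m), tool-x at yaw yw(deg)"""
    s=get_state(); M=R.from_rotvec(s['ee_rot']).as_matrix()
    d=M.T@(np.array([x,y,z])-s['tool_pos'])*100
    if yw is None: yw=yaw()
    G=R.from_euler('z',yw,degrees=True).as_matrix()@np.diag([1,-1,-1.]); 
    return d.round(2), np.degrees(R.from_matrix(M.T@G).as_rotvec()).round(1)
E
python3 - <<'E'
from h import *
C=cam('top'); c=-C[1].T@C[2]; print('cam',c.round(3))
P={'rack':(321,229,.012),'tray':(267,291,0),'boxA':(485,240,.03),'boxB':(484,291,.03),'lane':(407,248,.05),'spent':(412,283,.08),'lever':(338,293,.025),'ball':(341,309,.092),'vial':(373,323,.04),'t0':(179,235,.01),'t1':(184,298,.01),'t2':(213,298,.01)}
for k,(u,v,z) in P.items(): print(k,ray(C,(u,v),z)[0].round(3))
im=cv2.imread('pics/top0.png')
a=cv2.resize(im[190:330,160:300],None,fx=4,fy=4,interpolation=2); b=cv2.resize(im[185:335,270:440],None,fx=4,fy=4,interpolation=2)
cv2.imwrite('pics/ca.png',b)
hsv=cv2.cvtColor(im,cv2.COLOR_BGR2HSV)
blue=cv2.inRange(hsv,(100,120,60),(130,255,255))
n,l,st,ce=cv2.connectedComponentsWithStats(blue)
for i in range(1,n):
    if st[i,4]<400 and 150<ce[i][1]<340: print(ce[i].round(1),st[i,4],ray(C,ce[i],.01)[0].round(3))
print(yaw())
E
```

```text
cam [0.41  0.025 1.183]
rack [ 0.615 -0.006  0.012]
tray [0.463 0.132 0.   ]
boxA [ 0.577 -0.412  0.03 ]
boxB [ 0.451 -0.399  0.03 ]
lane [ 0.558 -0.212  0.05 ]
spent [ 0.471 -0.214  0.08 ]
lever [ 0.454 -0.043  0.025]
ball [ 0.415 -0.045  0.092]
vial [ 0.38  -0.124  0.04 ]
t0 [0.607 0.351 0.01 ]
t1 [0.45  0.335 0.01 ]
t2 [0.449 0.264 0.01 ]
[338.6 161.3] 81 [ 0.792 -0.055  0.01 ]
[ 73.7 204.3] 54 [0.691 0.618 0.01 ]
[ 47.8 209.7] 57 [0.678 0.682 0.01 ]
[178.4 213.8] 47 [0.662 0.354 0.01 ]
[ 21.6 215.4] 54 [0.665 0.747 0.01 ]
[ 75.9 218.6] 57 [0.654 0.61  0.01 ]
[ 49.8 224.4] 56 [0.641 0.675 0.01 ]
[ 23.6 229.9] 56 [0.628 0.739 0.01 ]
[ 78.  233.4] 57 [0.616 0.603 0.01 ]
[ 51.8 239. ] 59 [0.603 0.667 0.01 ]
[ 25.5 244.6] 55 [0.59  0.732 0.01 ]
[186.5 276.8] 50 [0.502 0.33  0.01 ]
[207.8 278.2] 51 [0.497 0.277 0.01 ]
14.712308886751437
```

View pics/ca.png

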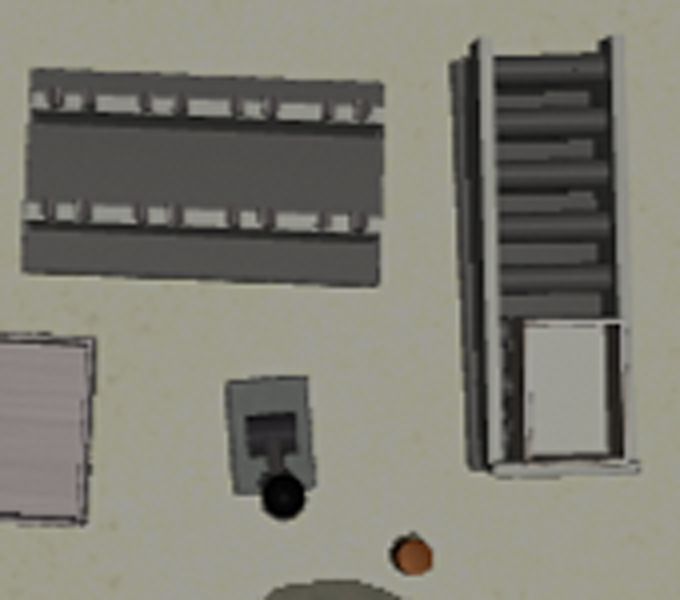

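View pics/wrist0.png

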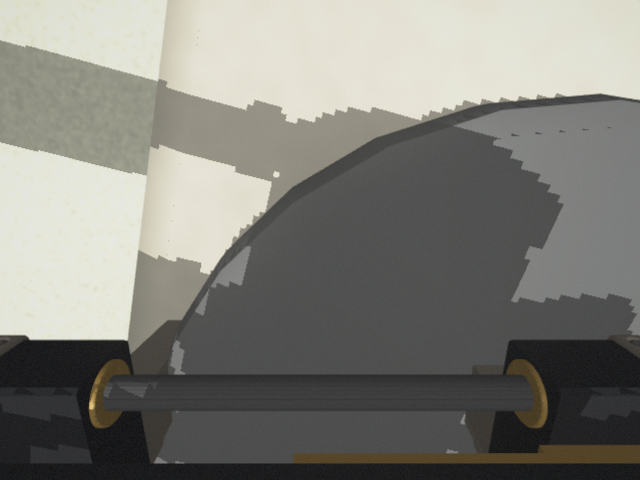

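Crop shows rack plate, lever ball at crop (283,496), lane with its high end away from the robot, and the spent box hugging the right guide. The wrist camera sees only the robot-side clutter. I'm flying over the full boxes, lane/rack and tubes for close views.

Emit:
{"api": "servo_tool", "payload": {"commands": [[5.1,-0.65,-0.5,0,0,0,1],[5.1,-0.65,-0.5,0,0,0,1],[5.1,-0.65,-0.5,0,0,0,1],[5.1,-0.65,-0.5,0,0,0,1],[5.1,-0.65,-0.5,0,0,0,1],[5.1,-0.65,-0.5,0,0,0,1],[5.1,-0.65,-0.5,0,0,7.3,1],[5.1,-0.65,-0.5,0,0,7.4,1]]}}

```text
time_s: 1.15
tool_pos: [0.5309, -0.4073, 0.2545]
ee_rot: [-3.141, 0.006, 0.001]
force: [0.2, -1.6, 0.4]
width: 1.0
```

Run:
```python
from h import *
import pickle
C,im=snap('wrist','wbox.png'); pickle.dump(C,open('wbox.pkl','wb')); s=get_state(); print(s['tool_pos'],yaw(),s['ee_rot'],s['joint_positions'])
T=cam('top')
def q(px,z): return ray(T,[(270+a/4,185+b/4) for a,b in px],z)
r=q([(31,69),(384,82),(379,287),(23,270)],.012); print('rack',r.mean(0).round(4),[np.linalg.norm(r[i]-r[i-1]).round(4) for i in range(4)],np.degrees(np.arctan2(*(r[0]-r[3])[1::-1])),np.degrees(np.arctan2(*(r[1]-r[2])[1::-1])))
l=q([(226,381),(307,376),(315,487),(236,494)],.025); print('lever',l.mean(0).round(4),[np.linalg.norm(l[i]-l[i-1]).round(4) for i in range(4)])
a=q([(472,38),(624,38)],.078); b=q([(493,470),(640,467)],.06); print('lane',a,b,(a.mean(0)+b.mean(0))/2)
t=ray(T,[(244,267),(294,269),(291,316),(240,313)],.03); print('tray',t.mean(0),[np.linalg.norm(t[i]-t[i-1]).round(4) for i in range(4)])
```

```text
[ 0.53615644 -0.4046711   0.2544993 ] -0.2415807477294185 [-3.14008243  0.00661529 -0.00613254] [-0.82789253  0.38522125  1.24576586  0.00389373  1.50905846  0.74688001]
rack [ 0.6152 -0.006   0.012 ] [np.float64(0.1286), np.float64(0.2244), np.float64(0.1312), np.float64(0.2225)] -2.710342813290244 -3.5429049075953962
lever [ 0.4525 -0.0426  0.025 ] [np.float64(0.0686), np.float64(0.0498), np.float64(0.0674), np.float64(0.0482)]
lane [[ 0.68502524 -0.16740359  0.078     ]
 [ 0.68334337 -0.25920384  0.078     ]] [[ 0.42749576 -0.17107242  0.06      ]
 [ 0.42742382 -0.25817842  0.06      ]] [ 0.55582205 -0.21396457  0.069     ]
tray [0.46183049 0.12856769 0.03      ] [np.float64(0.1112), np.float64(0.1223), np.float64(0.1135), np.float64(0.123)]
```

View pics/wbox.png

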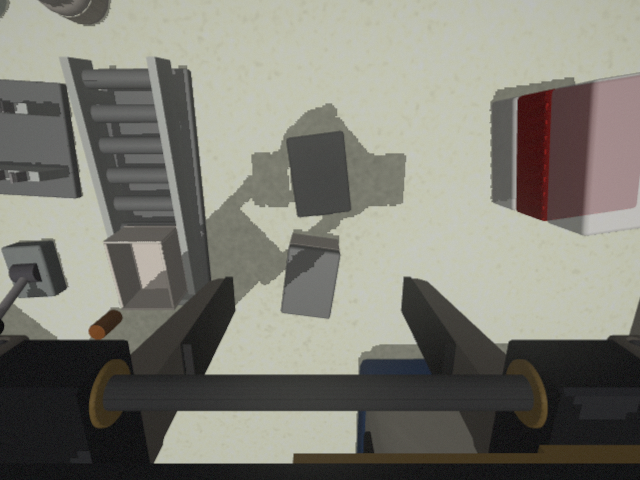

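Wrist view: box A top face at (288,138)-(350,211), box B top (288,244)-(331,318), lane and spent box at (140,268). Both full boxes are lengthwise along x. Now over lane/rack.

Emit:
{"api": "servo_tool", "payload": {"commands": [[-0.1,-5,0,0,0,0,1],[0,-5,0,0,0,0,1],[0,-5,0,0,0,0,1],[0,-5,0,0,0,0,1],[0,-5,0,0,0,0,1],[0,-5,0,0,0,0,1],[0,0,0,0,0,0,1]]}}

```text
time_s: 2.08
tool_pos: [0.5282, -0.1055, 0.2544]
ee_rot: [-3.141, -0.007, 0.001]
force: [0.6, -0.6, 0.2]
width: 0.999
```

Run:
```python
from h import *
import pickle
C,im=snap('wrist','wl.png'); pickle.dump(C,open('wl.pkl','wb')); s=get_state(); print(s['tool_pos'],yaw(),s['ee_rot'])
B=pickle.load(open('wbox.pkl','rb'))
for n,p in (('A',[(288,138),(343,131),(350,211),(297,217)]),('B',[(288,244),(339,250),(331,318),(281,312)])):
    r=ray(B,p,.06); print(n,r.mean(0).round(4),[np.linalg.norm(r[i]-r[i-1]).round(4) for i in range(4)],[np.degrees(np.arctan2(*(r[i]-r[j])[1::-1])).round(1) for i,j in((0,3),(1,2))])
```

```text
[ 0.52830295 -0.10736515  0.25446484] 0.16320761315032378 [ 3.14134391e+00  4.47412111e-03 -3.50039187e-04]
A [ 0.5764 -0.4098  0.06  ] [np.float64(0.0833), np.float64(0.0567), np.float64(0.0836), np.float64(0.0583)] [np.float64(5.2), np.float64(6.2)]
B [ 0.4544 -0.3981  0.06  ] [np.float64(0.0856), np.float64(0.0578), np.float64(0.0862), np.float64(0.0603)] [np.float64(-7.2), np.float64(-5.6)]
```

View pics/wl.png

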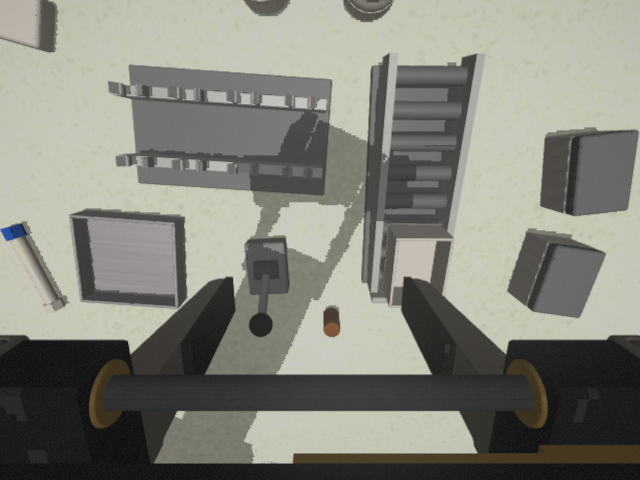

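Run:
```python
import cv2,numpy as np
im=cv2.imread('pics/wl.png')
a=cv2.resize(im[50:200,100:340],None,fx=3.3,fy=3.3,interpolation=2); b=cv2.resize(im[200:310,360:500],None,fx=2.6,fy=2.6,interpolation=2)
b=np.pad(b,((0,max(0,0)),(0,792-b.shape[1]),(0,0))); print(a.shape,b.shape)
im2=cv2.resize(im[200:312,60:290],None,fx=1.8,fy=1.8,interpolation=2); b[:im2.shape[0],370:370+im2.shape[1]]=im2
cv2.imwrite('pics/cb.png',np.vstack([a,b])[:600*2])
```

```text
(495, 792, 3) (286, 792, 3)
```

View pics/cb.png

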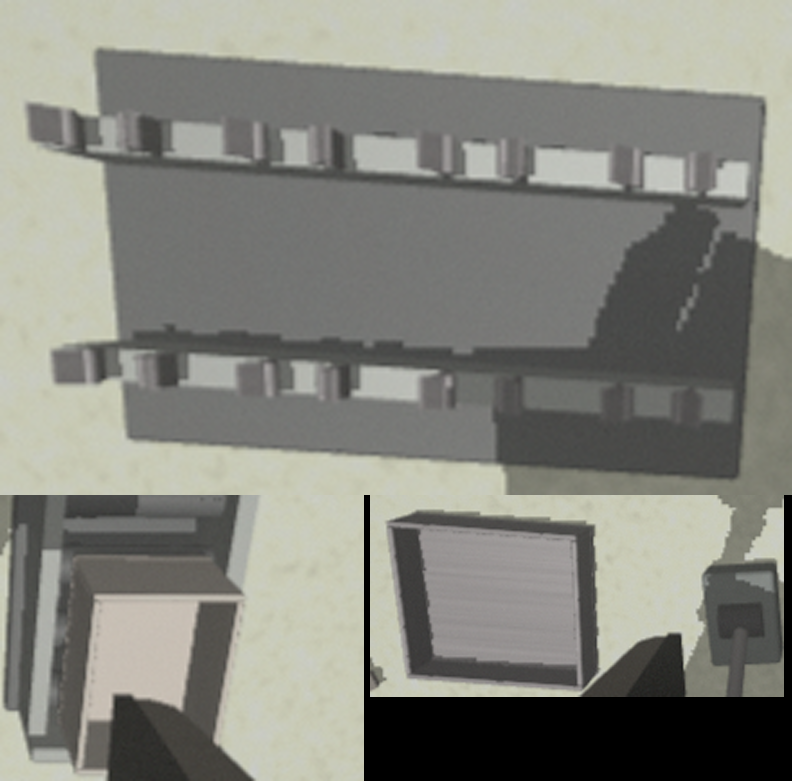

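Run:
```python
from h import *
import pickle
C=pickle.load(open('wl.pkl','rb'))
def rep(n,p,z):
    r=ray(C,p,z); print(n,r.mean(0).round(4),[np.linalg.norm(r[i]-r[i-1]).round(4) for i in range(4)],[np.degrees(np.arctan2(*(r[i]-r[j])[1::-1])).round(1) for i,j in((0,3),(1,2))]); print(r.round(3).tolist())
rep('rack',[(100+u/3.3,50+v/3.3) for u,v in((96,49),(764,98),(738,477),(127,438))],.012)
rep('spent',[(396.5,239.2),(453.5,239.6),(442.7,305.8),(390.8,306.5)],.085)
rep('tray',[(60+(u-370)/1.8,200+(v-495)/1.8) for u,v in((390,524),(594,529),(580,688),(410,674))],.03)
rep('lane', [(397,54),(473,55),(445,225),(384,296)],.077)
print(ray(C,[(384,296)],.05),ray(C,[(261,323)],.092))
```

```text
rack [ 0.6168 -0.0052  0.012 ] [np.float64(0.1288), np.float64(0.2228), np.float64(0.1281), np.float64(0.2237)] [np.float64(-3.7), np.float64(-3.4)]
[[0.688, 0.102, 0.012], [0.674, -0.12, 0.012], [0.546, -0.113, 0.012], [0.559, 0.11, 0.012]]
spent [ 0.4727 -0.2166  0.085 ] [np.float64(0.0775), np.float64(0.0594), np.float64(0.0763), np.float64(0.0573)] [np.float64(-0.6), np.float64(-2.2)]
[[0.511, -0.188, 0.085], [0.511, -0.247, 0.085], [0.435, -0.244, 0.085], [0.434, -0.187, 0.085]]
tray [0.4641 0.1271 0.03  ] [np.float64(0.109), np.float64(0.1341), np.float64(0.1185), np.float64(0.1198)] [np.float64(-4.1), np.float64(-10.9)]
[[0.522, 0.187, 0.03], [0.519, 0.053, 0.03], [0.403, 0.075, 0.03], [0.413, 0.194, 0.03]]
lane [ 0.5846 -0.2114  0.077 ] [np.float64(0.2432), np.float64(0.0698), np.float64(0.1607), np.float64(0.1013)] [np.float64(0.7), np.float64(-2.8)]
[[0.686, -0.178, 0.077], [0.685, -0.248, 0.077], [0.525, -0.24, 0.077], [0.443, -0.18, 0.077]]
[[ 0.4295031  -0.18630142  0.05      ]] [[ 0.41649746 -0.04395948  0.092     ]]
```

Rack centre (0.617,-0.005), yaw -3.5°. The spent box sits at (0.473,-0.216), tray (0.464,0.128), lane axis y≈-0.214 at yaw 0. All of these match the given sizes. Now fetching the spent box with the tool tilted 7° to match the lane.

Emit:
{"api": "servo_tool", "payload": {"commands": [[-2.2,3.65,3.8,0,0,0,1],[-2.2,3.65,3.8,0,0,0,1],[-2.2,3.6,3.8,0,0,0,1],[0,0,0,0,6.9,0,1],[0,0,0,0,0,0,1],[0,0,0,0,0,0,1]]}}

```text
time_s: 2.88
tool_pos: [0.463, -0.2186, 0.1417]
ee_rot: [3.134, -0.001, 0.189]
force: [0.1, -0.4, 0.7]
width: 1.003
```

```bash
cat >> h.py <<'E'
def mv(x,y,z,yw=0,pitch=0):
    """tool-frame cm shift + turn (deg); turn is meant after/with the shift (pitch deg raises tool x)"""
    s=get_state(); M=R.from_rotvec(s['ee_rot']).as_matrix()
    G=R.from_euler('z',yw,degrees=True).as_matrix()@np.diag([1,-1,-1.])@R.from_euler('y',pitch,degrees=True).as_matrix()
    print('shift',(M.T@(np.array([x,y,z])-s['tool_pos'])*100).round(2),'turn',np.degrees(R.from_matrix(M.T@G).as_rotvec()).round(1),'pos',s['tool_pos'].round(4),'F',s['force'].round(1),'w',round(s['width']*92,1),'t',round(s['time_s'],1))
E
python3 -c "
from h import *
mv(.4725,-.2165,.057,0,6.9)"
```

```text
shift [-0.07 -0.22  8.52] turn [ 0.1 -0.  -0. ] pos [ 0.463  -0.2186  0.1417] F [ 0.1 -0.4  0.7] w 92.2 t 2.9
```

Emit:
{"api": "servo_tool", "payload": {"commands": [[0,-0.2,4.2,0,0,0,1],[0,0,4.3,0,0,0,1],[0,0,0,0,0,0,1],[0,0,0,0,0,0,0],[0,0,0,0,0,0,0],[0,0,0,0,0,0,0],[0,0,0,0,0,0,0],[0,0,0,0,0,0,0]]}}

```text
time_s: 3.88
tool_pos: [0.4734, -0.216, 0.0574]
ee_rot: [3.135, 0.0, 0.191]
force: [-1.5, 0.9, 6.3]
width: 0.65
```

```bash
python3 -c "
from h import *
mv(.463,.128,.14,-3)"
```

```text
shift [-1.000e-02 -3.439e+01 -8.360e+00] turn [-0.1 -7.   3. ] pos [ 0.4734 -0.216   0.0574] F [-1.5  0.9  6.3] w 59.8 t 3.9
```

Emit:
{"api": "servo_tool", "payload": {"commands": [[0,0,-4,0,0,0,0],[0,0,-5,0,0,0,0],[0,-4,-2,0,0,0,0],[0,-5.6,0,0,0,0,0],[0,-5.6,0,0,0,0,0],[0,-5.6,0,0,0,0,0],[0,-5.6,0,0,0,0,0],[0,-5,0,0,0,0,0]]}}

```text
time_s: 4.88
tool_pos: [0.4588, 0.1004, 0.1654]
ee_rot: [-3.136, -0.001, -0.189]
force: [1.1, -0.1, -1.4]
width: 0.649
```

Emit:
{"api": "servo_tool", "payload": {"commands": [[0,-3,0,0,0,0,0],[0,0,0,0,-6.9,0,0],[0,0,0,0,0,3,0],[0,0,0,0,0,0,0]]}}

```text
time_s: 5.38
tool_pos: [0.4592, 0.1286, 0.165]
ee_rot: [3.14, -0.081, -0.001]
force: [-0.4, 0.5, -0.8]
width: 0.65
```

```bash
python3 -c "
from h import *
mv(.463,.128,.024,-3)"
```

```text
shift [ 0.4   0.03 14.1 ] turn [0.  0.1 0. ] pos [0.4592 0.1286 0.165 ] F [-0.4  0.5 -0.8] w 59.8 t 5.4
```

Emit:
{"api": "servo_tool", "payload": {"commands": [[0.4,0,5,0,0,0,0],[0,0,5,0,0,0,0],[0,0,3,0,0,0,0],[0,0,1,0,0,0,0],[0,0,0,0,0,0,0],[0,0,0,0,0,0,0.76],[0,0,0,0,0,0,0.76],[0,0,0,0,0,0,0.76]]}}

```text
time_s: 6.38
tool_pos: [0.464, 0.1284, 0.0262]
ee_rot: [-3.14, 0.082, -0.003]
force: [-0.4, -0.1, 0.4]
width: 0.765
```

```bash
python3 -c "
from h import *
mv(.463,.128,.12,-3)"
```

```text
shift [-0.09  0.04 -9.38] turn [-0.  -0.1  0. ] pos [0.464  0.1284 0.0262] F [-0.4 -0.1  0.4] w 70.4 t 6.4
```

Emit:
{"api": "servo_tool", "payload": {"commands": [[0,0,-5,0,0,0,0.76],[0,0,-5,0,0,0,1],[0,0,-5,0,0,0,1],[1.5,-4,-4,0,0,0,1],[1.5,-4,-3,0,0,0,1],[1.5,-4,0,0,0,0,1],[1.5,-4.5,0,0,0,-3,1],[0,0,0,0,0,0,1]]}}

```text
time_s: 7.38
tool_pos: [0.5319, 0.2922, 0.2448]
ee_rot: [-3.141, -0.006, 0.001]
force: [-0.1, -0.1, -0.1]
width: 0.995
```

Emit:
{"api": "servo_tool", "payload": {"commands": [[0,0,0,0,0,0,1]]}}

```text
time_s: 7.5
tool_pos: [0.5316, 0.2896, 0.2453]
ee_rot: [3.141, 0.0, -0.001]
force: [-0.5, 1.0, -0.1]
width: 1.003
```

Run:
```python
from h import *
import pickle
C,im=snap('wrist','wt.png'); pickle.dump(C,open('wt.pkl','wb')); print(get_state()['tool_pos'],yaw())
g=cv2.cvtColor(im,cv2.COLOR_BGR2HSV)
m=cv2.inRange(g,(100,120,50),(130,255,255))
n,l,st,ce=cv2.connectedComponentsWithStats(m)
for i in range(1,n):
    if st[i,4]>40: print(ce[i].round(1),st[i,4],ray(C,ce[i],.01)[0].round(3))
```

```text
[0.53165917 0.2892112  0.24555819] -0.03324183033022567
[257.8  95.4] 228 [0.66  0.355 0.01 ]
[  2.4 116.8] 118 [0.638 0.643 0.01 ]
[ 12.5 156.9] 467 [0.594 0.643 0.01 ]
[283.5 235.4] 202 [0.5   0.331 0.01 ]
[328.5 238.7] 181 [0.496 0.276 0.01 ]
```

View pics/wt.png

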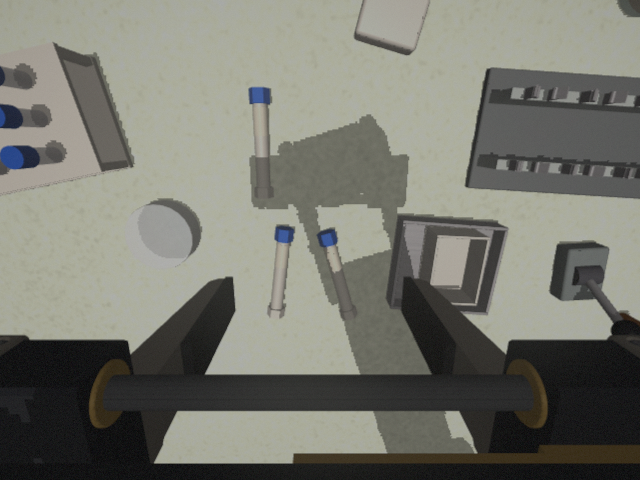

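Spent box stands upright in the tray. The three tubes have caps at (258,95), (283,235), (328,239) and feet at (263,193), (276,312), (348,312). The blue caps at the left edge belong to the upright holder.

Run:
```python
from h import *
import pickle
C=pickle.load(open('wt.pkl','rb'))
for a,b in (((257.8,95.4),(263,192)),((283.5,235.4),(276,311)),((328.5,238.7),(348,311))):
    p,q=ray(C,(a,b),.011); d=p-q; L=np.linalg.norm(d); m=q+d*52/106; y=np.degrees(np.arctan2(d[1],d[0])); print(L.round(4),m.round(4),y.round(1))
    mv(m[0],m[1],.10,y)
c,s=np.cos(np.radians(-3.5)),np.sin(np.radians(-3.5))
for i,yy in enumerate((-.0825,-.0275,.0275,.0825)): print('clip',i,(.6168-s*yy).round(4),(-.0055+c*yy).round(4))
```

```text
0.1064 [0.606  0.3546 0.011 ] 0.5
shift [ 7.43 -6.55 14.55] turn [ 0.   0.  -0.5] pos [0.5317 0.2892 0.2456] F [-0.9  0.1  0.1] w 91.8 t 7.5
0.1046 [0.4473 0.3379 0.011 ] -7.1
shift [-8.44 -4.87 14.55] turn [0. 0. 7.] pos [0.5317 0.2892 0.2456] F [-0.9  0.1  0.1] w 91.8 t 7.5
0.1031 [0.4452 0.2621 0.011 ] 15.0
shift [-8.64  2.71 14.56] turn [  0.    0.  -15.1] pos [0.5317 0.2892 0.2456] F [-0.9  0.1  0.1] w 91.8 t 7.5
clip 0 0.6118 -0.0878
clip 1 0.6151 -0.0329
clip 2 0.6185 0.0219
clip 3 0.6218 0.0768
```

Emit:
{"api": "servo_tool", "payload": {"commands": [[2.5,-2.2,4,0,0,0,0.5],[2.5,-2.2,4,0,0,0,0.5],[2.4,-2.15,4,0,0,-0.5,0.5],[0,0,5,0,0,0,0.5],[0,0,2,0,0,0,0.5],[0,0,0,0,0,0,0.5],[0,0,0,0,0,0,0.5]]}}

```text
time_s: 8.43
tool_pos: [0.6076, 0.3557, 0.0586]
ee_rot: [-3.14, -0.013, -0.007]
force: [0.2, -0.6, 0.2]
width: 0.496
```

Run:
```python
from h import *
mv(.606,.3546,.004,.5)
```

```text
shift [-0.18  0.12  5.46] turn [-0.1 -0.2 -0. ] pos [0.6076 0.3557 0.0586] F [ 0.2 -0.6  0.2] w 45.7 t 8.4
```

Emit:
{"api": "servo_tool", "payload": {"commands": [[-0.15,0.1,3,0,0,0,0.5],[0,0,2.4,0,0,0,0.5],[0,0,0,0,0,0,0.5],[0,0,0,0,0,0,0],[0,0,0,0,0,0,0],[0,0,0,0,0,0,0],[0,0,0,0,0,0,0],[0,0,0,0,0,0,0]]}}

```text
time_s: 9.43
tool_pos: [0.6044, 0.3545, 0.0016]
ee_rot: [-3.142, -0.014, -0.0]
force: [-0.7, -0.2, 1.1]
width: 0.164
```

Run:
```python
from h import *
mv(.6218,.0768,.115,-3.5)
```

```text
shift [  1.49  27.79 -11.34] turn [-0. -0.  4.] pos [0.6044 0.3545 0.0016] F [-0.7 -0.2  1.1] w 15.1 t 9.4
```

Emit:
{"api": "servo_tool", "payload": {"commands": [[0,0,-5,0,0,0,0],[0,0,-5,0,0,0,0],[0.3,5.5,-1.5,0,0,0,0],[0.3,5.5,0,0,0,0,0],[0.3,5.5,0,0,0,0,0],[0.3,5.5,0,0,0,0,0],[0.2,5.8,0,0,0,4,0],[0,0,0,0,0,0,0]]}}

```text
time_s: 10.42
tool_pos: [0.6211, 0.0727, 0.1165]
ee_rot: [3.139, -0.104, 0.0]
force: [0.5, 0.8, -0.8]
width: 0.164
```

Emit:
{"api": "servo_tool", "payload": {"commands": [[0,0,0,0,0,0,0]]}}

```text
time_s: 10.55
tool_pos: [0.6207, 0.077, 0.1163]
ee_rot: [-3.14, 0.096, 0.0]
force: [-0.3, 0.9, -0.1]
width: 0.166
```

Run:
```python
from h import *
mv(.6203,.0768,.09,-3.5)
C,im=snap('wrist','wp.png'); 
cv2.imwrite('pics/wp2.png',im)
```

```text
shift [-0.04  0.02  2.63] turn [-0.  0.  0.] pos [0.6207 0.077  0.1163] F [-0.3  0.9 -0.1] w 15.2 t 10.6
```

View pics/wp.png

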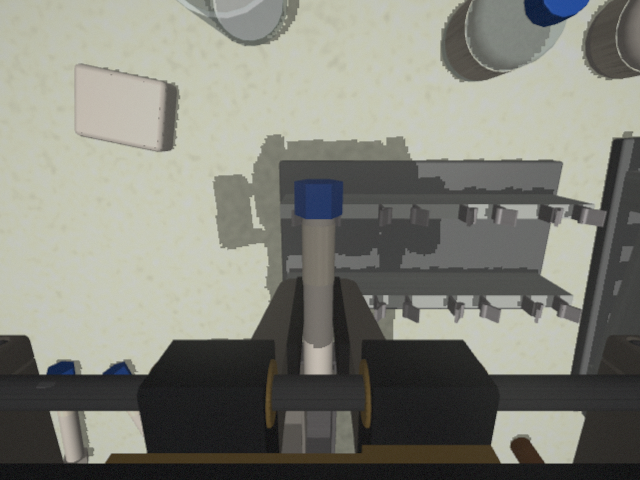

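Run:
```python
from h import *
C=cam('wrist')
c,s=np.cos(np.radians(-3.5)),np.sin(np.radians(-3.5))
for yy in (-.0825,-.0275,.0275):
  for xx in (.034,-.034):
    p=[[.6168+c*xx-s*(yy+o),-.0055+s*xx+c*(yy+o),.07] for o in(-.009,.009)]
    print(yy,xx,proj(C,p).round(0).tolist())
im=cv2.imread('pics/wp.png'); cv2.imwrite('pics/wpc.png',cv2.resize(im[140:340,270:630],None,fx=2.2,fy=2.2,interpolation=2))
```

```text
-0.0825 0.034 [[586.0, 215.0], [559.0, 215.0]]
-0.0825 -0.034 [[565.0, 309.0], [539.0, 309.0]]
-0.0275 0.034 [[502.0, 215.0], [474.0, 215.0]]
-0.0275 -0.034 [[487.0, 309.0], [461.0, 309.0]]
0.0275 0.034 [[417.0, 215.0], [389.0, 215.0]]
0.0275 -0.034 [[409.0, 309.0], [383.0, 309.0]]
```

View pics/wpc.png

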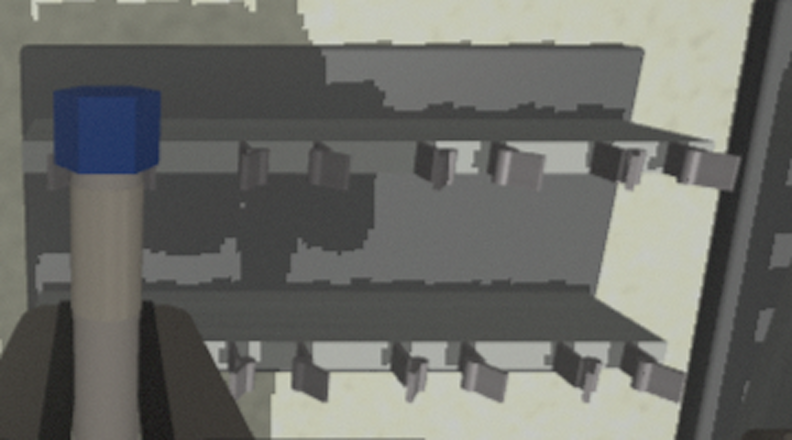

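Tube is held square to the rack. Clip beads measure within about 2 mm of prediction (e.g. place 2 at column 402 vs 403 predicted). Pressing.

Emit:
{"api": "servo_tool", "payload": {"commands": [[0,0,2.6,0,0,0,0],[0,0,1.2,0,0,0,0],[0,0,0.8,0,0,0,0],[0,0,0.6,0,0,0,0],[0,0,0.5,0,0,0,0],[0,0,0.4,0,0,0,0],[0,0,0,0,0,0,0]]}}

```text
time_s: 11.48
tool_pos: [0.6223, 0.0777, 0.0565]
ee_rot: [-3.138, 0.095, -0.005]
force: [2.8, 5.7, 1.8]
width: 0.162
```

Run:
```python
from h import *
mv(.6203,.0768,.0566,-3.5)
C,im=snap('side')
p=proj(C,[[.6218,.0768,.065]])[0].astype(int); print(p)
cv2.imwrite('pics/s1.png',cv2.resize(im[p[1]-60:p[1]+60,p[0]-80:p[0]+80],None,fx=4,fy=4,interpolation=2))
```

```text
shift [-0.19  0.11 -0.01] turn [-0.1 -0.2  0. ] pos [0.6223 0.0777 0.0565] F [2.8 5.7 1.8] w 14.9 t 11.5
[286 246]
```

Emit:
{"api": "servo_tool", "payload": {"commands": [[0,0,0.2,0,0,0,0],[0,0,0.1,0,0,0,0],[0,0,0,0,0,0,0]]}}

```text
time_s: 11.9
tool_pos: [0.6225, 0.0778, 0.0563]
ee_rot: [-3.139, 0.095, -0.005]
force: [-5.2, 4.9, 17.2]
width: 0.167
```

Emit:
{"api": "servo_tool", "payload": {"commands": [[0,0,0,0,0,0,0.4],[0,0,0,0,0,0,0.4],[0,0,-3,0,0,0,0.4],[0,0,-5,0,0,0,0.4],[0,0,-5,0,0,0,0.5],[0,-4,0,0,0,0,0.5],[0,-5,0,0,0,0,0.5],[0,0,0,0,0,0,0.5]]}}

```text
time_s: 12.9
tool_pos: [0.6257, 0.169, 0.1816]
ee_rot: [-3.14, 0.09, 0.002]
force: [0.0, -1.3, -0.1]
width: 0.5
```

Run:
```python
from h import *
mv(.4473,.3379,.10,-7.1)
C,im=snap('side','s1.png'); T,it=snap('top','t1.png')
for n,C,im in(('s',C,im),('t',T,it)):
  g=cv2.cvtColor(im,cv2.COLOR_BGR2HSV); m=cv2.inRange(g,(100,120,40),(130,255,255))
  k,l,st,ce=cv2.connectedComponentsWithStats(m)
  a=np.radians(-3.5); e=proj(C,[[.6218+.054*np.cos(a),.0768+.054*np.sin(a),.065]])[0]
  print(n,'exp',e,[ce[i].round(1).tolist()+[st[i,4]] for i in range(1,k) if np.hypot(*(ce[i]-e))<25 and st[i,4]>5])
```

```text
shift [-18.76 -15.84   8.19] turn [-0.   0.1  3.8] pos [0.6257 0.169  0.1816] F [ 0.  -1.3 -0.1] w 46.0 t 12.9
s exp [272.72861233 235.10400643] [[271.0, 233.2, np.int32(20)]]
t exp [288.25252377 201.32626781] [[288.1, 199.9, np.int32(55)]]
```

Tube 1 pushed to a hard stop (17 N at the same tip height), with its cap where home predicts. Next, the tube at (0.447,0.338).

Emit:
{"api": "servo_tool", "payload": {"commands": [[-4.7,-4,0,0,0,0,0.5],[-4.7,-4,0,0,0,0,0.5],[-4.7,-4,0,0,0,0,0.5],[-4.7,-3.9,2,0,0,0,0.5],[0,0,5,0,0,3.7,0.5],[0,0,5,0,0,0,0.5],[0,0,0,0,0,0,0.5],[0,0,0,0,0,0,0.5]]}}

```text
time_s: 14.0
tool_pos: [0.4512, 0.3352, 0.0648]
ee_rot: [-3.134, 0.199, -0.004]
force: [0.0, -0.1, 1.1]
width: 0.498
```

Run:
```python
from h import *
mv(.4473,.3379,.004,-7.1)
```

```text
shift [-0.44 -0.21  6.08] turn [-0.1 -0.1 -0.2] pos [0.4512 0.3352 0.0648] F [ 0.  -0.1  1.1] w 45.9 t 14.0
```

Emit:
{"api": "servo_tool", "payload": {"commands": [[-0.4,-0.2,3.5,0,0,0,0.5],[0,0,2.6,0,0,0,0.5],[0,0,0,0,0,0,0.5],[0,0,0,0,0,0,0],[0,0,0,0,0,0,0],[0,0,0,0,0,0,0],[0,0,0,0,0,0,0],[0,0,0,0,0,0,0]]}}

```text
time_s: 15.0
tool_pos: [0.4466, 0.3383, 0.0029]
ee_rot: [-3.135, 0.197, -0.002]
force: [-0.8, -0.3, 6.5]
width: 0.165
```

Emit:
{"api": "servo_tool", "payload": {"commands": [[0,0,-5,0,0,0,0],[0,0,-6,0,0,0,0],[0,0,-6,0,0,-3.6,0],[0,0,0,0,0,0,0]]}}

```text
time_s: 15.5
tool_pos: [0.4492, 0.3396, 0.178]
ee_rot: [-3.135, 0.097, -0.016]
force: [0.6, -0.8, -0.4]
width: 0.167
```

Run:
```python
from h import *
mv(.6185,.0219,.115,-3.5)
```

```text
shift [18.8  30.7   6.32] turn [-0.3 -0.6 -0.1] pos [0.4492 0.3396 0.178 ] F [ 0.6 -0.8 -0.4] w 15.4 t 15.5
```

Emit:
{"api": "servo_tool", "payload": {"commands": [[3.13,5.1,0,0,0,0,0],[3.13,5.1,0,0,0,0,0],[3.13,5.1,0,0,0,0,0],[3.13,5.1,0,0,0,0,0],[3.13,5.1,0,0,0,0,0],[3.13,5.2,0,0,0,0,0],[0,0,6.3,0,0,0,0],[0,0,0,0,0,0,0]]}}

```text
time_s: 16.5
tool_pos: [0.6084, 0.0201, 0.1023]
ee_rot: [-3.138, 0.1, 0.023]
force: [-0.6, 0.7, -0.7]
width: 0.16
```

Emit:
{"api": "servo_tool", "payload": {"commands": [[0,0,0,0,0,0,0],[0,0,0,0,0,0,0]]}}

```text
time_s: 16.75
tool_pos: [0.6155, 0.0204, 0.112]
ee_rot: [3.14, -0.096, 0.006]
force: [-0.1, -0.4, -0.2]
width: 0.159
```

Run:
```python
from h import *
mv(.6185,.0219,.0575,-3.5)
```

```text
shift [ 0.27 -0.17  5.46] turn [ 0.  -0.2 -0. ] pos [0.6155 0.0204 0.112 ] F [-0.1 -0.4 -0.2] w 14.6 t 16.8
```

Emit:
{"api": "servo_tool", "payload": {"commands": [[0.25,-0.15,0,0,0,0,0],[0,0,2.2,0,0,0,0],[0,0,1.2,0,0,0,0],[0,0,0.8,0,0,0,0],[0,0,0.6,0,0,0,0],[0,0,0.5,0,0,0,0],[0,0,0.4,0,0,0,0],[0,0,0,0,0,0,0]]}}

```text
time_s: 17.75
tool_pos: [0.6186, 0.0227, 0.0575]
ee_rot: [-3.138, 0.098, -0.005]
force: [-9.4, 6.9, 23.3]
width: 0.164
```

Run:
```python
from h import *
mv(.6185,.0219,.0575,-3.5)
```

```text
shift [-0.    0.08  0.  ] turn [-0.1 -0.2 -0.1] pos [0.6186 0.0227 0.0575] F [-9.4  6.9 23.3] w 15.1 t 17.8
```

Emit:
{"api": "servo_tool", "payload": {"commands": [[0,0,0,0,0,0,0.4],[0,0,0,0,0,0,0.4],[0,0,-3,0,0,0,0.4],[0,0,-5,0,0,0,0.4],[0,0,-5,0,0,0,0.5],[-2.5,-5,0,0,0,0,0.5],[-2.5,-5,0,0,0,0,0.5],[0,0,0,0,0,0,0.5]]}}

```text
time_s: 18.75
tool_pos: [0.5714, 0.1269, 0.1821]
ee_rot: [-3.14, 0.092, 0.002]
force: [1.0, 0.1, 0.3]
width: 0.496
```

Run:
```python
from h import *
mv(.4452,.2621,.06,15)
C,im=snap('side','s2.png'); T,it=snap('top','t2.png')
a=np.radians(-3.5)
for n,C,im in(('s',C,im),('t',T,it)):
  g=cv2.cvtColor(im,cv2.COLOR_BGR2HSV); m=cv2.inRange(g,(100,120,40),(130,255,255))
  k,l,st,ce=cv2.connectedComponentsWithStats(m)
  for x,y in((.6218,.0768),(.6185,.0219)):
    e=proj(C,[[x+.054*np.cos(a),y+.054*np.sin(a),.065]])[0]
    print(n,'exp',e,[ce[i].round(1).tolist()+[st[i,4]] for i in range(1,k) if np.hypot(*(ce[i]-e))<25 and st[i,4]>5])
```

```text
shift [-13.37 -12.75  12.23] turn [ -0.    0.1 -18.3] pos [0.5714 0.1269 0.1821] F [1.  0.1 0.3] w 45.7 t 18.8
s exp [272.72861233 235.10400643] [[290.0, 224.5, np.int32(27)], [271.0, 233.2, np.int32(22)]]
s exp [291.45674967 226.44174198] [[290.0, 224.5, np.int32(27)], [271.0, 233.2, np.int32(22)]]
t exp [288.25252377 201.32626781] [[289.4, 199.8, np.int32(39)], [311.1, 201.0, np.int32(56)]]
t exp [310.90594388 202.24480881] [[289.4, 199.8, np.int32(39)], [311.1, 201.0, np.int32(56)]]
```

Emit:
{"api": "servo_tool", "payload": {"commands": [[-4.4,-4.2,1,0,0,0,0.5],[-4.4,-4.2,1,0,0,0,0.5],[-4.5,-4.3,1,0,0,0,0.5],[0,0,4,0,0,-9.1,0.5],[0,0,4,0,0,-9.2,0.5],[0,0,0,0,0,0,0.5],[0,0,0,0,0,0,0.5]]}}

```text
time_s: 19.73
tool_pos: [0.4502, 0.2584, 0.0739]
ee_rot: [-3.116, -0.396, -0.003]
force: [-0.3, -0.0, 1.3]
width: 0.498
```

Run:
```python
from h import *
mv(.4452,.2621,.004,15)
```

```text
shift [-0.41 -0.49  6.99] turn [ 0.  -0.1 -0.5] pos [0.4502 0.2584 0.0739] F [-0.3 -0.   1.3] w 45.8 t 19.7
```

Emit:
{"api": "servo_tool", "payload": {"commands": [[-0.4,-0.45,4,0,0,-0.5,0.5],[0,0,2.95,0,0,0,0.5],[0,0,0,0,0,0,0.5],[0,0,0,0,0,0,0],[0,0,0,0,0,0,0],[0,0,0,0,0,0,0],[0,0,0,0,0,0,0],[0,0,0,0,0,0,0]]}}

```text
time_s: 20.72
tool_pos: [0.4445, 0.2623, 0.0041]
ee_rot: [-3.114, -0.416, -0.003]
force: [-1.0, 0.0, 5.8]
width: 0.164
```

Emit:
{"api": "servo_tool", "payload": {"commands": [[0,0,-5,0,0,0,0],[0,0,-6,0,0,6,0],[0,0,-6,0,0,6,0],[0,0,0,0,0,6.5,0],[0,0,0,0,0,0,0],[0,0,0,0,0,0,0]]}}

```text
time_s: 21.48
tool_pos: [0.4427, 0.2618, 0.1717]
ee_rot: [3.14, -0.087, -0.004]
force: [-0.4, 0.1, -1.3]
width: 0.161
```

Run:
```python
from h import *
mv(.6151,-.0329,.115,-3.5)
```

```text
shift [18.87 28.46  5.65] turn [0.1 0.1 0.3] pos [0.4427 0.2618 0.1717] F [-0.4  0.1 -1.3] w 14.8 t 21.5
```

Emit:
{"api": "servo_tool", "payload": {"commands": [[3.15,4.7,0,0,0,0,0],[3.15,4.7,0,0,0,0,0],[3.15,4.7,0,0,0,0,0],[3.15,4.7,0,0,0,0,0],[3.15,4.7,0,0,0,0,0],[3.15,4.8,0,0,0,0,0],[0,0,3,0,0,0.3,0],[0,0,2.5,0,0,0,0]]}}

```text
time_s: 22.48
tool_pos: [0.6152, -0.032, 0.1155]
ee_rot: [-3.139, 0.099, 0.005]
force: [-0.6, 0.0, 0.2]
width: 0.165
```

Emit:
{"api": "servo_tool", "payload": {"commands": [[0,0,0,0,0,0,0],[0,0,0,0,0,0,0],[0,0,0,0,0,0,0]]}}

```text
time_s: 22.85
tool_pos: [0.6169, -0.0313, 0.1195]
ee_rot: [3.14, -0.097, 0.004]
force: [0.3, 0.9, -0.1]
width: 0.166
```

Run:
```python
from h import *
mv(.6151,-.0322,.0585,-3.5)
```

```text
shift [-0.19  0.1   6.1 ] turn [ 0.  -0.1 -0. ] pos [ 0.6169 -0.0313  0.1195] F [ 0.3  0.9 -0.1] w 15.3 t 22.9
```

Emit:
{"api": "servo_tool", "payload": {"commands": [[-0.15,0.1,1.5,0,0,0,0],[0,0,1.4,0,0,0,0],[0,0,1.2,0,0,0,0],[0,0,0.8,0,0,0,0],[0,0,0.6,0,0,0,0],[0,0,0.5,0,0,0,0],[0,0,0.4,0,0,0,0],[0,0,0,0,0,0,0]]}}

```text
time_s: 23.85
tool_pos: [0.6155, -0.0318, 0.0586]
ee_rot: [-3.14, 0.098, -0.002]
force: [-12.9, 3.6, 26.6]
width: 0.163
```

Run:
```python
from h import *
mv(.6151,-.0322,.0585,-3.5)
```

```text
shift [-0.04  0.04  0.01] turn [-0.  -0.1 -0.1] pos [ 0.6155 -0.0318  0.0586] F [-12.9   3.6  26.6] w 15.0 t 23.9
```

Emit:
{"api": "servo_tool", "payload": {"commands": [[0,0,0,0,0,0,0.4],[0,0,0,0,0,0,0.4],[0,0,-3,0,0,0,0.4],[0,0,-5,0,0,0,0.4],[0,0,-5,0,0,0,0.5],[-1,5,-4,0,0,0,1],[-1,5,-3,0,0,0,1],[0,0,0,0,0,-3.5,1]]}}

```text
time_s: 24.85
tool_pos: [0.5894, -0.1329, 0.2555]
ee_rot: [3.138, -0.007, 0.007]
force: [-0.7, 0.8, -0.2]
width: 0.803
```

Emit:
{"api": "servo_tool", "payload": {"commands": [[0,0,0,0,0,0,1],[0,0,0,0,0,0,1]]}}

```text
time_s: 25.1
tool_pos: [0.5884, -0.1284, 0.2515]
ee_rot: [-3.141, 0.003, 0.003]
force: [-0.4, -0.2, -0.9]
width: 0.996
```

Run:
```python
from h import *
import pickle
C,im=snap('wrist','w3.png'); pickle.dump(C,open('w3.pkl','wb')); print(get_state()['tool_pos'],yaw())
T,it=snap('top','t3.png'); S,si=snap('side','s3.png')
a=np.radians(-3.5)
for n,C,im in(('s',S,si),('t',T,it),('w',C,im)):
  g=cv2.cvtColor(im,cv2.COLOR_BGR2HSV); m=cv2.inRange(g,(100,120,40),(130,255,255))
  k,l,st,ce=cv2.connectedComponentsWithStats(m)
  for x,y in((.6218,.0768),(.6185,.0219),(.6151,-.0329)):
    e=proj(C,[[x+.054*np.cos(a),y+.054*np.sin(a),.065]])[0]
    print(n,'exp',e.round(1),[ce[i].round(1).tolist()+[st[i,4]] for i in range(1,k) if np.hypot(*(ce[i]-e))<15 and st[i,4]>5])
```

```text
[ 0.58847622 -0.12827693  0.25153888] -0.08117491855613
s exp [272.7 235.1] [[270.9, 233.3, np.int32(21)]]
s exp [291.5 226.4] [[290.2, 224.4, np.int32(25)]]
s exp [309.4 218.2] [[308.0, 217.2, np.int32(21)]]
t exp [288.3 201.3] [[288.2, 200.0, np.int32(53)]]
t exp [310.9 202.2] [[311.1, 201.0, np.int32(56)]]
t exp [333.5 203.2] [[333.4, 202.2, np.int32(53)]]
w exp [115.6 134.2] [[114.4, 132.3, np.int32(352)]]
w exp [170.9 137.5] [[170.2, 136.0, np.int32(356)]]
w exp [225.7 141. ] [[225.1, 140.1, np.int32(347)]]
```

View pics/w3.png

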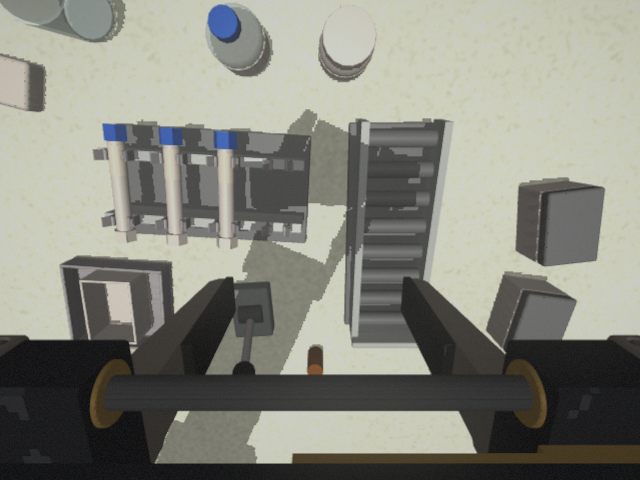

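All three tubes are home: caps within about 2 px of the home predictions in all three views. Now full box A.

Emit:
{"api": "servo_tool", "payload": {"commands": [[-0.2,5.6,0,0,0,0,1],[-0.2,5.6,0,0,0,0,1],[-0.2,5.6,0,0,0,0,1],[-0.2,5.6,0,0,0,0,1],[-0.2,5.6,0,0,0,0,1],[0,0,4,0,0,-5.7,1],[0,0,4,0,0,0,1],[0,0,0,0,0,0,1]]}}

```text
time_s: 26.25
tool_pos: [0.5764, -0.4067, 0.1677]
ee_rot: [-3.131, -0.154, 0.01]
force: [-0.1, 0.6, 0.1]
width: 0.996
```

Emit:
{"api": "servo_tool", "payload": {"commands": [[0,0,0,0,0,0,1],[0,0,0,0,0,0,1]]}}

```text
time_s: 26.5
tool_pos: [0.5795, -0.4097, 0.1756]
ee_rot: [3.134, 0.154, 0.005]
force: [0.2, -0.2, -0.6]
width: 0.995
```

Run:
```python
from h import *
import pickle
C,im=snap('wrist','w4.png'); pickle.dump(C,open('w4.pkl','wb')); mv(.5764,-.4098,.02,5.7)
p=np.array([[a,b,0.06] for a,b in((.0425,.03),(.0425,-.03),(-.0425,-.03),(-.0425,.03))]); a=np.radians(5.7); M=np.array([[np.cos(a),-np.sin(a)],[np.sin(a),np.cos(a)]])
p[:,:2]=p[:,:2]@M.T+(.5764,-.4098); q=proj(C,p).round().astype(np.int32); print(q.tolist())
cv2.polylines(im,[q],True,(0,0,255),1); cv2.imwrite('pics/w4a.png',im)
```

```text
shift [-0.34 -0.06 15.53] turn [ 0.2 -0.1 -0.1] pos [ 0.5794 -0.4096  0.1753] F [-0.8  1.   0.4] w 91.8 t 26.6
[[281, 193], [352, 193], [349, 286], [284, 286]]
```

View pics/w4a.png

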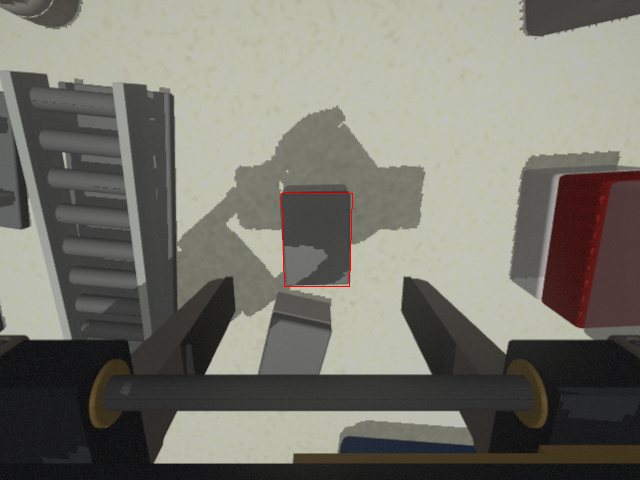

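Predicted outline (281,193)-(349,286) lies exactly on box A's top. Descending.

Emit:
{"api": "servo_tool", "payload": {"commands": [[-0.3,0,5,0,0,0,1],[0,0,5,0,0,0,1],[0,0,3.5,0,0,0,1],[0,0,2,0,0,0,1],[0,0,0,0,0,0,0],[0,0,0,0,0,0,0],[0,0,0,0,0,0,0],[0,0,0,0,0,0,0]]}}

```text
time_s: 27.55
tool_pos: [0.5763, -0.41, 0.0197]
ee_rot: [3.136, 0.154, 0.003]
force: [0.9, 0.5, 5.6]
width: 0.655
```

Emit:
{"api": "servo_tool", "payload": {"commands": [[0,0,0,0,0,0,0],[0,0,-4,0,0,0,0],[0,0,-5,0,0,0,0],[0,0,-5,0,0,5.8,0],[0,0,0,0,0,0,0],[0,0,0,0,0,0,0]]}}

```text
time_s: 28.3
tool_pos: [0.5746, -0.4086, 0.1559]
ee_rot: [-3.14, 0.004, 0.003]
force: [-0.9, 0.8, -3.1]
width: 0.653
```

Run:
```python
from h import *
mv(.495,-.2135,.14,0,0)
```

```text
shift [ -8.01 -19.49   1.64] turn [-0.1  0.1 -0.1] pos [ 0.5746 -0.4086  0.1559] F [-0.9  0.8 -3.1] w 60.1 t 28.3
```

Emit:
{"api": "servo_tool", "payload": {"commands": [[-2,-4.9,0,0,0,0,0],[-2,-4.9,0,0,0,0,0],[-2,-4.9,0,0,0,0,0],[-2,-4.8,0.5,0,0,0,0],[0,0,1.1,0,6.9,0,0],[0,0,0,0,0,0,0],[0,0,0,0,0,0,0],[0,0,0,0,0,0,0]]}}

```text
time_s: 29.3
tool_pos: [0.4968, -0.2149, 0.1421]
ee_rot: [3.135, -0.005, 0.189]
force: [-0.1, 0.6, -1.6]
width: 0.654
```

Run:
```python
from h import *
mv(.5036,-.2135,.067,0,6.9)
```

```text
shift [-0.23 -0.15  7.54] turn [ 0.1  0.  -0.2] pos [ 0.4968 -0.2149  0.1421] F [-0.1  0.6 -1.6] w 60.2 t 29.3
```

Emit:
{"api": "servo_tool", "payload": {"commands": [[-0.2,-0.15,4,0,0,0,0],[0,0,2.5,0,0,0,0],[0,0,0.9,0,0,0,0],[0,0,0,0,0,0,0],[0,0,0,0,0,0,1],[0,0,0,0,0,0,1],[0,0,0,0,0,0,1],[0,0,-3,0,0,0,1]]}}

```text
time_s: 30.3
tool_pos: [0.4977, -0.2113, 0.0962]
ee_rot: [-3.134, 0.005, -0.183]
force: [0.7, -0.9, 0.0]
width: 1.0
```

Emit:
{"api": "servo_tool", "payload": {"commands": [[0,0,-5,0,0,0,1],[0,0,-5,0,0,0,1],[0,0,0,0,-6.9,0,1],[0,0,0,0,0,0,1],[0,0,0,0,0,0,1]]}}

```text
time_s: 30.92
tool_pos: [0.4868, -0.212, 0.196]
ee_rot: [-3.14, 0.005, 0.0]
force: [-0.4, 0.1, 0.5]
width: 0.999
```

Run:
```python
from h import *
mv(.4544,-.3981,.17,-6.4,0)
T,it=snap('top','t4.png')
cv2.imwrite('pics/t4c.png',cv2.resize(it[180:340,370:530],None,fx=3.5,fy=3.5,interpolation=2))
```

```text
shift [-3.18 18.63  2.57] turn [-0.1  0.   6.2] pos [ 0.4868 -0.212   0.196 ] F [-0.4  0.1  0.5] w 91.9 t 30.9
```

Now over box B (checking also that it has not been knocked).

Emit:
{"api": "servo_tool", "payload": {"commands": [[-0.8,4.65,0,0,0,0,1],[-0.8,4.65,0,0,0,0,1],[-0.8,4.65,0,0,0,0,1],[-0.8,4.65,0,0,0,0,1],[0,0,2,0,0,6.2,1],[0,0,0,0,0,0,1],[0,0,0,0,0,0,1]]}}

```text
time_s: 31.85
tool_pos: [0.4545, -0.3978, 0.1771]
ee_rot: [-3.137, 0.172, -0.0]
force: [-0.0, -0.8, -0.2]
width: 1.003
```

Run:
```python
from h import *
import pickle
C,im=snap('wrist','w5.png'); pickle.dump(C,open('w5.pkl','wb')); mv(.4544,-.3981,.02,-6.4)
p=np.array([[a,b,0.06] for a,b in((.0425,.03),(.0425,-.03),(-.0425,-.03),(-.0425,.03))]); a=np.radians(-6.4); M=np.array([[np.cos(a),-np.sin(a)],[np.sin(a),np.cos(a)]])
p[:,:2]=p[:,:2]@M.T+(.4544,-.3981); q=proj(C,p).round().astype(np.int32); print(q.tolist())
cv2.polylines(im,[q],True,(0,0,255),1); cv2.imwrite('pics/w5a.png',im)
```

```text
shift [-6.000e-02  1.000e-02  1.576e+01] turn [ 0.  -0.   0.1] pos [ 0.4549 -0.398   0.1776] F [ 0.4 -0.5  0.1] w 91.9 t 31.9
[[282, 189], [354, 189], [351, 282], [285, 282]]
```

View pics/w5a.png

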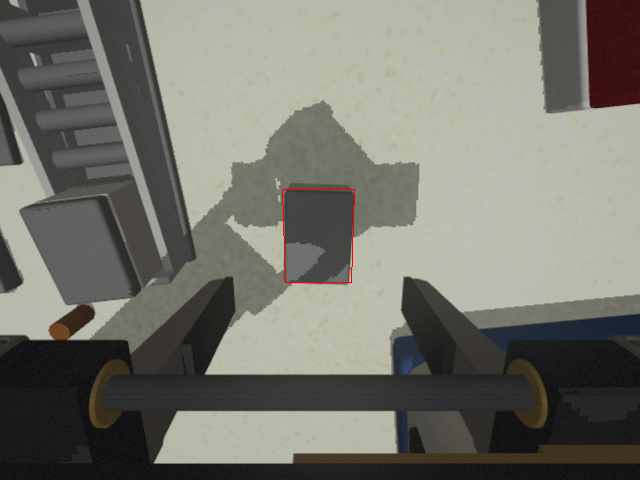

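Box B matches its outline too, and box A has already rolled to the stop (left).

Emit:
{"api": "servo_tool", "payload": {"commands": [[0,0,5,0,0,0,1],[0,0,5,0,0,0,1],[0,0,3.6,0,0,0,1],[0,0,2,0,0,0,1],[0,0,0,0,0,0,0],[0,0,0,0,0,0,0],[0,0,0,0,0,0,0],[0,0,0,0,0,0,0]]}}

```text
time_s: 32.9
tool_pos: [0.4555, -0.3992, 0.0227]
ee_rot: [3.135, -0.175, 0.003]
force: [-0.4, 1.4, 4.2]
width: 0.651
```

Emit:
{"api": "servo_tool", "payload": {"commands": [[0,0,0,0,0,0,0],[0,0,-4,0,0,0,0],[0,0,-5,0,0,0,0],[0,0,-6,0,0,-6.4,0],[0,0,0,0,0,0,0],[0,0,0,0,0,0,0]]}}

```text
time_s: 33.65
tool_pos: [0.4541, -0.3978, 0.1698]
ee_rot: [-3.14, 0.001, 0.002]
force: [-0.2, 0.1, -1.4]
width: 0.651
```

Run:
```python
from h import *
mv(.607,-.2135,.17,0,0)
```

```text
shift [ 1.528e+01 -1.843e+01 -1.000e-02] turn [-0.1  0.1 -0. ] pos [ 0.4541 -0.3978  0.1698] F [-0.2  0.1 -1.4] w 59.9 t 33.6
```

Emit:
{"api": "servo_tool", "payload": {"commands": [[3.6,-4.6,0,0,0,0,0],[3.6,-4.6,0,0,0,0,0],[3.6,-4.6,0,0,0,0,0],[3.5,-4.6,0,0,0,0,0],[0,0,0,0,6.9,0,0],[0,0,0,0,0,0,0],[0,0,0,0,0,0,0],[0,0,0,0,0,0,0]]}}

```text
time_s: 34.65
tool_pos: [0.5978, -0.2153, 0.1712]
ee_rot: [3.136, -0.002, 0.188]
force: [0.2, -0.4, -1.3]
width: 0.651
```

Run:
```python
from h import *
mv(.608,-.2135,.082,0,6.9)
```

```text
shift [-0.05 -0.18  8.98] turn [ 0.   0.  -0.1] pos [ 0.5978 -0.2153  0.1712] F [ 0.2 -0.4 -1.3] w 59.9 t 34.6
```

Emit:
{"api": "servo_tool", "payload": {"commands": [[0,-0.15,4,0,0,0,0],[0,0,3.5,0,0,0,0],[0,0,1.4,0,0,0,0],[0,0,0,0,0,0,0],[0,0,0,0,0,0,1],[0,0,0,0,0,0,1],[0,0,0,0,0,0,1],[0,0,-3,0,0,0,1]]}}

```text
time_s: 35.65
tool_pos: [0.6031, -0.2118, 0.1105]
ee_rot: [-3.134, -0.0, -0.182]
force: [0.1, 1.3, 0.4]
width: 1.004
```

Emit:
{"api": "servo_tool", "payload": {"commands": [[0,0,-5,0,0,0,1],[0,0,-5,0,0,0,1],[0,0,-3,0,-6.9,0,1],[-5,-3,0,0,0,0,1],[-5,-3,0,0,0,0,0],[0,0,0,0,0,0,0],[0,0,0,0,0,0,0],[0,0,0,0,0,0,0]]}}

```text
time_s: 36.65
tool_pos: [0.4903, -0.1538, 0.2424]
ee_rot: [3.141, -0.0, 0.003]
force: [0.1, -0.4, -0.2]
width: 0.588
```

Run:
```python
from h import *
import pickle
mv(.37,-.044,.20)
C,im=snap('wrist','w6.png'); pickle.dump(C,open('w6.pkl','wb')); T,it=snap('top','t6.png')
# ball: dark blob near predicted
k=cv2.inRange(cv2.cvtColor(it,cv2.COLOR_BGR2GRAY),0,25); n,l,st,ce=cv2.connectedComponentsWithStats(k)
for i in range(1,n):
    if abs(ce[i][0]-341)<25 and abs(ce[i][1]-309)<25: print(ce[i],st[i,4],ray(T,ce[i],.092))
```

```text
shift [-12.04 -10.99   4.21] turn [ 0.1 -0.1 -0. ] pos [ 0.4903 -0.1538  0.2424] F [ 0.1 -0.4 -0.2] w 54.1 t 36.6
[335. 289.] 7 [[ 0.46056655 -0.03266876  0.092     ]]
[342.42857143 296.        ] 7 [[ 0.4442283  -0.04928937  0.092     ]]
[340.46236559 308.38709677] 93 [[ 0.41621815 -0.04394493  0.092     ]]
```

View pics/w6.png

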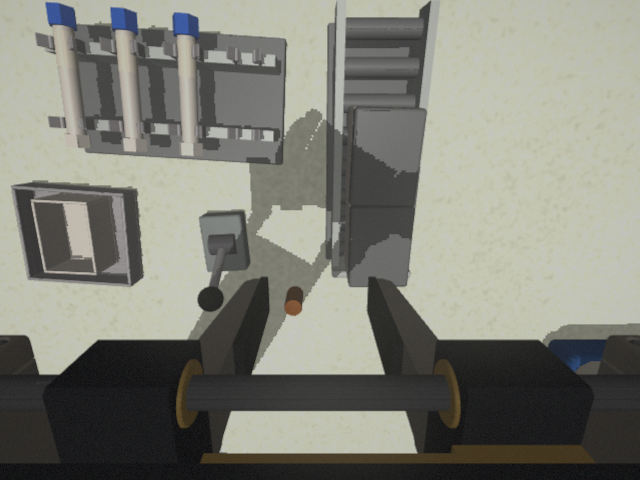

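Both boxes stand end to end on the lane against the stop (seam at row 206, upper end at row 108). The tubes are seated, the spent box is in the tray and the vial is untouched. I'll check the box positions in numbers and stage behind the lever.

Run:
```python
from h import *
import pickle
C=pickle.load(open('w6.pkl','rb'))
n=np.array([-.1197,0,.9928]); u=np.array([.9928,0,.1197])
for nm,lx in(('low end',-.124),('seam',-.039),('top end',.046)):
    p=[np.array([.556,-.2135+w,.050])+u*lx+n*.060 for w in(.03,-.03)]
    print(nm,proj(C,p).round(0).tolist())
```

```text
low end [[346.0, 290.0], [405.0, 290.0]]
seam [[349.0, 210.0], [415.0, 210.0]]
top end [[353.0, 112.0], [426.0, 112.0]]
```

Emit:
{"api": "servo_tool", "payload": {"commands": [[-4.2,-3.7,0,0,0,0,0],[-4.2,-3.7,0,0,0,0,0],[-4.2,-3.7,0,0,0,0,0],[0,0,5,0,0,0,0],[0,0,0,0,0,0,0],[0,0,0,0,0,0,0]]}}

```text
time_s: 37.5
tool_pos: [0.364, -0.0425, 0.1928]
ee_rot: [3.141, -0.0, 0.001]
force: [-0.3, 0.2, 0.5]
width: 0.005
```

Run:
```python
from h import *
mv(.368,-.044,.08)
```

```text
shift [ 0.4   0.14 11.28] turn [ 0. -0. -0.] pos [ 0.364  -0.0425  0.1928] F [-0.3  0.2  0.5] w 0.5 t 37.5
```

Box edges match the fully-down prediction (a uniform 4 px offset, i.e. my lane-x error). Throwing the lever.

Emit:
{"api": "servo_tool", "payload": {"commands": [[0,0.1,5.5,0,0,0,0],[0,0,5.8,0,0,0,0],[0,0,0,0,0,0,0],[2,0,0,0,0,0,0],[1.5,0,0,0,0,0,0],[1.5,0,0,0,0,0,0],[1.5,0,0,0,0,0,0],[1.5,0,0,0,0,0,0]]}}

```text
time_s: 38.5
tool_pos: [0.4464, -0.044, 0.0824]
ee_rot: [3.14, 0.0, 0.007]
force: [-1.0, 0.5, -0.2]
width: 0.004
```

Emit:
{"api": "servo_tool", "payload": {"commands": [[1,0,0,0,0,0,0],[0.7,0,0,0,0,0,0],[0.5,0,0,0,0,0,0],[0,0,0,0,0,0,0]]}}

```text
time_s: 39.0
tool_pos: [0.4654, -0.043, 0.0788]
ee_rot: [3.141, 0.0, 0.001]
force: [-0.0, 0.5, -0.6]
width: 0.002
```

Emit:
{"api": "servo_tool", "payload": {"commands": [[0.4,0,0,0,0,0,0],[0.3,0,0,0,0,0,0],[0.2,0,0,0,0,0,0],[0,0,0,0,0,0,0]]}}

```text
time_s: 39.5
tool_pos: [0.4686, -0.0427, 0.0779]
ee_rot: [-3.141, -0.003, 0.022]
force: [-20.1, -1.8, 17.2]
width: 0.005
```

Run:
```python
from h import *
mv(.47,-.044,.08)
C=cam('wrist');im=optics.get_image('wrist')
S,si=snap('side','s7.png')
for q in ((.416,-.044,.092),(.489,-.042,.092)): print(proj(S,[q])[0].round(0))
p=proj(S,[(.45,-.043,.09)])[0].astype(int)
cv2.imwrite('pics/s7c.png',cv2.resize(si[p[1]-60:p[1]+60,p[0]-80:p[0]+80],None,fx=4,fy=4,interpolation=2))
```

```text
shift [ 0.14  0.13 -0.22] turn [-0.   0.8  0.1] pos [ 0.4686 -0.0427  0.0779] F [-20.1  -1.8  17.2] w 0.4 t 39.5
[391. 258.]
[366. 242.]
```

View pics/s7c.png

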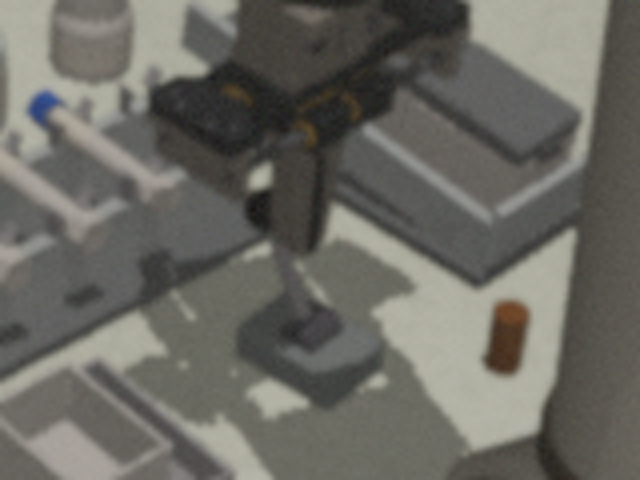

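The lever leans away with the ball just beyond the fingers, and -20 N shows it is on the end stop. Backing off and lifting clear.

Emit:
{"api": "servo_tool", "payload": {"commands": [[-2,0,0,0,0,0,0],[-4,0,0,0,0,0,0],[-3,0,-3,0,0,0,0],[0,0,-6,0,0,0,0],[0,0,-6,0,0,0,0],[0,0,-6,0,0,0,0],[0,0,0,0,0,0,0],[0,0,0,0,0,0,0]]}}

```text
time_s: 40.6
tool_pos: [0.3838, -0.0428, 0.2878]
ee_rot: [-3.141, -0.0, 0.001]
force: [-0.3, -0.4, -0.5]
width: 0.002
```

Run:
```python
from h import *
mv(.37,-.04,.28)
T,it=snap('top','t8.png'); C,im=snap('wrist','w8.png')
k=cv2.inRange(cv2.cvtColor(it,cv2.COLOR_BGR2GRAY),0,25); n,l,st,ce=cv2.connectedComponentsWithStats(k)
for i in range(1,n):
    if abs(ce[i][0]-341)<25 and abs(ce[i][1]-290)<35 and st[i,4]>20: print(ce[i],st[i,4],ray(T,ce[i],.092))
print('ball on exp',proj(C,[(.491,-.042,.092)]))
```

```text
shift [-1.38 -0.28  0.78] turn [-0.  0.  0.] pos [ 0.3838 -0.0428  0.2878] F [-0.3 -0.4 -0.5] w 0.2 t 40.6
[337.39325843 275.53932584] 89 [[ 0.49139818 -0.03905751  0.092     ]]
[317.44347826 316.47826087] 345 [[0.39910374 0.00908039 0.092     ]]
ball on exp [[316.99415577 112.69065114]]
```

View pics/w8.png

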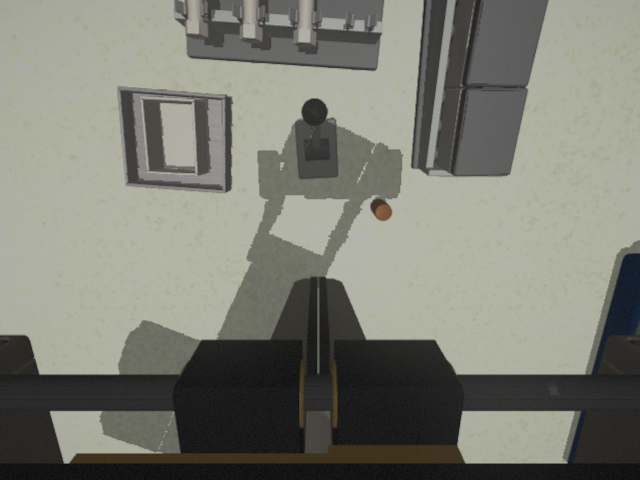

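Ball at (315,111) reads x=0.491, so it travelled 75 mm of the 77 mm. Boxes are end to end, the spent box is in the tray and the tool is clear. Handing in.

```bash
python3 -c "
from workcell import order; print(order.job_done())"
```

```text
the job is handed in; nothing more can be done
None
```

The station is loaded and the start lever is thrown. I handed the job in at about 41 s of the 208 s allowed, with no verdict reported.

- **Spent box:** it stands upright in the steel tray.
- **Tubes:** all three tubes on the bench are in clip pairs 3, 2 and 1; there was no fourth. Each was pressed to a firm stop at 17 to 27 N, and the caps were within about 2 px of the fully-home prediction in all three cameras.
- **Full boxes:** both are on the lane, the first at the stop and the second up against it. Their edges sat a uniform 4 px (about 3 mm) from my prediction. I put that down to error in my estimate of the lane's position, and did not check it separately.
- **Lever:** the end stop was felt at about 20 N. The ball travelled 75 of 77 mm, which is roughly 0.97 rad against the 0.85 needed.
- **Bystanders:** those in the last views looked unmoved. I compared the pictures only by eye, and no box looked knocked aside.
- **Robot:** it was clear of everything at hand-in.

No check failed.

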